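# Gauge the brass bush in the bench caliper

## Task

Stand the brass bush, flange down, on the steel bed of the blue bench caliper between its two jaws, then slide the jaw with the red thumb post up against it until the spring anvil opposite gives way and its red pointer rests inside the green band, short of the red end. Let go and leave the bush held upright between the jaws.

Things in the scene. Friction and masses are not known exactly. Their poses are not given: they have to be found in the camera images.
- bush_brass: Part to gauge: loose yellow brass flanged bush, 50 mm tall, 0.1 kg: flange 40 mm across, 14 mm high at the bottom, then a round boss 25 mm across to the top (grip it there). Origin: centre of its underside, z up. Stands flange down on the worktop, nearer the robot than the caliper; a reddish copper and a dark steel bush of the same shape stand beside it, in any order.
- bed (a point): Loading spot on the bed of the blue caliper (78 x 250 mm, fixed): the centre of the bush's underside goes here, 14 mm above the worktop. x across the bed (50 mm wide), y along the slide from spring anvil to sliding jaw. Free anvil's face at y -35 mm, its housing from -66 mm, 35 mm high; sliding jaw's face starts at y 35 to 60 mm. Both faces flat, 44 mm wide, 15 mm high; the bush may slide on the bed.
- jaw: Sliding jaw with a red upright thumb post. Origin: centre of the post's top, 60 mm above the bed; axes as the bed's. Post 12 mm along y, 24 mm along x, free for 45 mm below its top, down to the carriage (from 21 mm behind the post's centre to the jaw's face, 45 mm ahead, towards -y). Shuts towards -y against 7 N of friction, stays where left; shut fully, the post is at bed y 10 mm.
- anvil (a joint): How far the spring anvil is pushed back (towards bed -y), in m: 0 free, 0.024 at its stop; its spring presses back with 1.6 N at first, 4.7 N at the stop. A small red pointer on it, on the bed's -x side (towards the robot), shows this on a strip on the base: white below 0.002, green 0.002 to 0.022, red beyond.
There are look-alikes about, which are no part of the job. There is more than one size of the bush_brass; the one meant has the size given above.

How it is judged:
On the way:
1. the brass bush stands upright on the caliper's bed between the jaws (z of bush_brass in the frame of bed between -0.004 and 0.005 m and x of bush_brass in the frame of bed between -0.02 and 0.02 m and angle between bush_brass's own z axis and vertical below 0.17 rad and y of bush_brass in the frame of bed between -0.045 and 0.045 m), for 0.2 s.
At the end, for the whole second after the job is handed in: The brass bush stands upright (within 10 degrees) and still on the caliper's bed, within 20 mm of its middle line, held between the jaws: the sliding jaw presses on it with more than 0.5 N and the spring anvil is pushed back by 2 to 22 mm (pointer in the green). The robot has let go (z of bush_brass in the frame of bed between -0.004 and 0.005 m and x of bush_brass in the frame of bed between -0.02 and 0.02 m and angle between bush_brass's own z axis and vertical below 0.17 rad and value of joint anvil between 0.002 and 0.022 m and contact force between jaw and bush_brass above 0.5 N and linear speed of bush_brass below 0.01 m/s); the robot touches nothing.
It also fails if it takes over 45 s, if anything falls off the work surface, if the arm or the gripper's body presses on something with over 40 N, if the wrist force passes 120 N, or if a joint passes its speed limit or range.

## Robot

A 6-joint arm with a two-finger parallel gripper is mounted at the origin on a cart in front of the work surface, level with it; the furniture and walls round the work are solid. World frame = base frame: x ahead of the robot, y to its left, z up, the work surface at z = 0. Lengths are in m, angles in rad, forces in N, time in s.
With the tool pointing down it reaches from about 0.3 to 1 m from the base axis. Payload 5.1 kg.
Tool frame: the origin (TCP) lies where the fingers leave the gripper's body, on its centre line; the fingertips stand 78 mm ahead of it and the grasp point (between the pads) lies robot.tcp_to_grasp ahead of it (robot.tcp_to_grasp is the distance from the TCP to the grasp point, in m); z points along the fingers, y is the direction in which the jaws open and shut (so a half turn about z gives the same grasp; the last joint's range is limited). The gripper opens to 95 mm and grips with 3 to 60 N. Pads are 20 mm wide; open, the fingers measure 119 mm over their backs; the gripper's body (75 mm by 180 mm) begins 59 mm behind the grasp point.
Start: joints at [-0.083, 0.124, 1.65, -0, 1.367, -0.083], TCP at [0.65, -0, 0.292] pointing down, gripper open.
Joint ranges: [-2.61, 2.61], [-1.02, 2.33], [0.03, 2.71], [-1.35, 4.49], [0.32, 2.68], [-2.91, 2.91]. Speed limits (rad/s): [2.57, 2.57, 3.14, 3.14, 3.14, 3.14].

## Interface

Orientations are given as a unit quaternion [w, x, y, z].
In Python, from cell import robot gives the robot as it stands.
- The arm moves only by the shell command python3 -m handwheel 'ROWS'. ROWS is JSON, a list of rows, each a list of 7 numbers: the closure in counts, from 0 (fully open) to 255 (shut), then the shift along the tool's x, y, z in cm, then the turn, a rotation vector about the tool's x, y, z in degrees. A call has 1 to 20 rows; each row is the pose to reach, as a shift and turn from the pose commanded when the call began, along the tool's axes at that moment; what a row does not reach only later rows make up. A row lasts 1/12 s, in which the tool goes at most 41.7 mm and 7.16 degrees, less where a joint would pass 70% of its speed; a pose out of reach is approached as far as the arm can. A call with a gripper value outside its range is refused whole. The fingers move at their own pace and stop on an object; the grip force is fixed at half the most. Time passes only in rows, so rows that repeat a pose let the fingers close. It gives the time, the measured TCP pose, the force and the opening at its end, in the units of the state.
- robot.get_obs(): the state, without advancing time (a new reading comes with each control period).
- robot.get_image(name): name is "scene" or "side" or "wrist"; returns a dict with "image" (420x560x3 uint8, red, green, blue), "z_map" (420x560 float32, m along the optical axis (not along the pixel's ray), 0 where there is no reading), "vertical_fov" (degrees; the focal length in pixels is half the picture's height over the tangent of half this angle, whatever the lens; pixels are square), "cx", "cy" (the principal point, pixels), "extrinsics" (4x4, takes a point from camera to world coordinates); the wrist camera has in their place "T_tool_cam" (4x4, takes a point from camera to tool coordinates, whose origin is the TCP and whose axes are the flange's). Camera axes: x right, y down, z forward; pixel columns grow to the right and rows downward; lengths in m; the calibration is good to about 2 mm. A picture is of the moment at which its call begins: read the wrist's pose just before it.
- robot.hand_in(): hands the job in, once; it reports no verdict.
Trained networks look in a picture, given as the dict that the camera call returned (one of the last four; its "shot" number tells which), for a name from the list of things; names that differ only in an ending like _2 or _b are one class to them, and where a whole thing is asked for, a point or a joint stands for the part that bears it (a point fixed in the world has none). Each returns a list of dicts, best first, with "p" (0 to 1); they miss things now and then, are a little off and sometimes report something else, mostly with a low value. They report only what shows in the picture. A call takes as long as a camera call. They do not tell look-alikes from the thing itself.
- robot.spot_in(picture, target): "rect" ([left, top, width, height] in pixels, round what is visible of it).
- robot.outline_of(picture, target): "mask" (420x560 bool, what is visible of it) and "rect" ([left, top, width, height] in pixels, round what is visible of it).
The state is a dict: "time_s": time; "q": joint angles; "dq": joint speeds; "joint_efforts": joint torques, N m; "ee_pos": TCP position; "orientation": TCP orientation; "ft_force": force on the tool from outside, world axes, zero at the start; "wrist_torque": the same for the moment, N m; "opening": finger opening in m.
Only numpy, scipy, OpenCV 4.12 (cv2) and the standard library are available. Lean on these libraries where they do the work, as an engineer would, in place of code of your own. Each camera call takes 0.05 s, during which the arm holds its last target. There are 200 camera calls.

## Working session

There is one attempt and no reset: what is moved stays moved. The work goes in short steps, Python scripts to look and compute and a shell command to move; the robot and the scene stay as the last step left them, time stands still between calls to the robot, and variables do not carry over. Pictures are saved under pics/ and viewed, about 8 in all and at most 12, crops included, and the job is handed in when it is done.

```bash
mkdir -p pics; cat > h.py <<'E'
import numpy as np, cv2
from cell import robot
from scipy.spatial.transform import Rotation as R
def Tw(im,obs=None):
    if 'extrinsics' in im: return np.array(im['extrinsics'])
    T=np.eye(4); q=obs['orientation']; T[:3,:3]=R.from_quat([q[1],q[2],q[3],q[0]]).as_matrix(); T[:3,3]=obs['ee_pos']
    return T@np.array(im['T_tool_cam'])
def cloud(im,obs=None):
    z=im['z_map']; f=im['image'].shape[0]/2/np.tan(np.radians(im['vertical_fov']/2))
    v,u=np.mgrid[:z.shape[0],:z.shape[1]]
    P=np.stack([(u-im['cx'])/f*z,(v-im['cy'])/f*z,z],-1)
    T=Tw(im,obs); W=P@T[:3,:3].T+T[:3,3]; W[z==0]=np.nan
    return W
def save(im,n): cv2.imwrite('pics/'+n,np.ascontiguousarray(im['image'][:,:,::-1]))
E
python3 - <<'E'
from h import *
o=robot.get_obs(); print(o['ee_pos'],o['orientation'],robot.tcp_to_grasp,o['time_s'])
ims=[]
for n in ['scene','side']:
    im=robot.get_image(n); W=cloud(im); ims.append(im['image'])
    for t in ['bush_brass','jaw','anvil','bed']:
        try:
            for d in robot.outline_of(im,t)[:8]:
                m=d['mask']; P=W[m]; P=P[~np.isnan(P[:,0])]
                print(n,t,round(d['p'],2),d['rect'],len(P),np.percentile(P,[2,50,98],axis=0).round(3).tolist(), im['image'][m].mean(0).round())
        except Exception as e: print(n,t,e)
    save(im,n+'0.png')
E
```

```text
[6.49527557e-01 1.89333686e-05 2.90982948e-01] [-7.79697699e-04  7.07097207e-01  7.07115606e-01 -6.71873235e-04] 0.0588 0.0
scene bush_brass 0.79 [314.1, 214.8, 12.8, 20.6] 246 [[0.434, 0.074, 0.002], [0.457, 0.096, 0.02], [0.468, 0.111, 0.054]] [196. 159.  91.]
scene jaw 0.89 [322.0, 296.4, 33.6, 30.8] 792 [[0.606, 0.248, 0.022], [0.643, 0.289, 0.031], [0.673, 0.315, 0.076]] [229. 210. 198.]
scene anvil 0.47 [298.3, 268.0, 20.5, 13.9] 102 [[0.586, 0.144, 0.018], [0.601, 0.165, 0.028], [0.62, 0.174, 0.033]] [222. 214. 202.]
scene bed 0.68 [279.9, 247.3, 88.3, 99.8] 3232 [[0.568, 0.105, 0.008], [0.625, 0.228, 0.017], [0.679, 0.339, 0.069]] [183. 181. 187.]
side bush_brass 0.9 [298.6, 248.9, 18.1, 20.7] 317 [[0.433, 0.085, 0.003], [0.45, 0.101, 0.02], [0.468, 0.11, 0.052]] [161. 127.  63.]
side jaw 0.56 [175.0, 301.1, 44.5, 42.0] 1205 [[0.601, 0.251, 0.02], [0.631, 0.294, 0.029], [0.671, 0.316, 0.074]] [211. 187. 183.]
side anvil 0.62 [222.9, 268.7, 19.3, 14.6] 159 [[0.581, 0.145, 0.016], [0.597, 0.166, 0.026], [0.621, 0.175, 0.031]] [196. 189. 185.]
side bed 0.8 [163.5, 244.4, 96.6, 118.5] 4747 [[0.56, 0.113, 0.006], [0.616, 0.242, 0.015], [0.677, 0.341, 0.069]] [157. 161. 177.]
side bed 0.51 [298.7, 247.8, 18.8, 22.5] 353 [[0.433, 0.082, 0.002], [0.451, 0.101, 0.021], [0.468, 0.11, 0.052]] [167. 134.  68.]
```

```bash
python3 - <<'E'
import cv2,numpy as np
a=cv2.imread('pics/scene0.png');b=cv2.imread('pics/side0.png')
A=cv2.resize(a[180:380,240:440],(600,600),interpolation=2)
cv2.imwrite('pics/a1.png',cv2.resize(np.hstack([a,b]),(800,300),interpolation=3))
cv2.imwrite('pics/b1.png',cv2.resize(b[220:400,130:370],(800,600),interpolation=2))
E
```

```text
(no output)
```

View pics/a1.png

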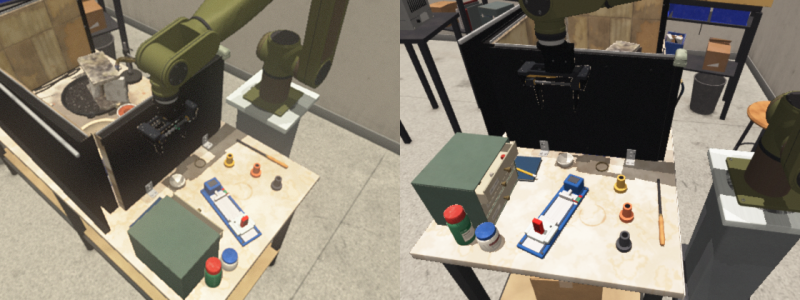

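View pics/b1.png

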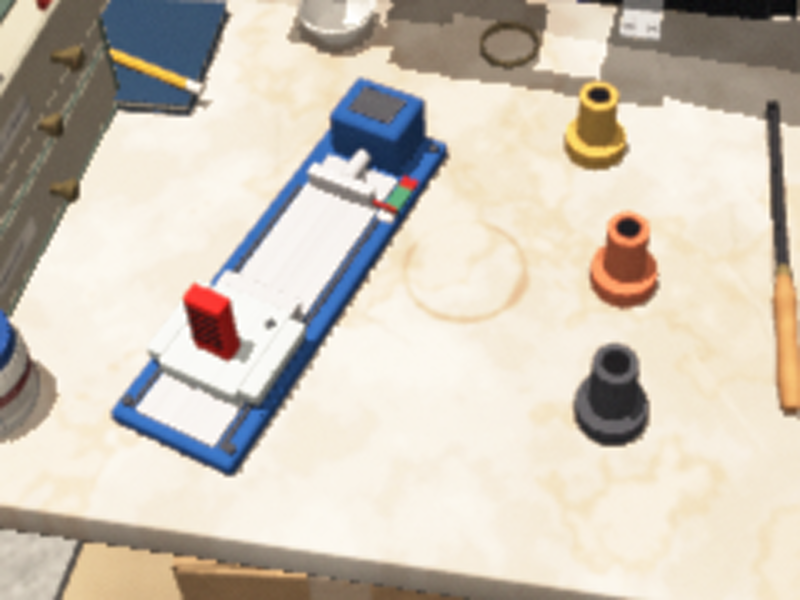

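The brass bush is the yellow one at about (308,258) in the side picture; the copper one is at (317,298) and the dark steel one at (313,337). The caliper runs from the blue housing at (243,257) to the red post at (194,316). Only one yellow bush is visible. Next I'll measure the sizes and the caliper's axes.

```bash
cat > meas.py <<'E'
from h import *
def run(names):
    for n in names:
        o=robot.get_obs(); im=robot.get_image(n); W=cloud(im,o); save(im,n+'_%d.png'%round(o['time_s']*100))
        hsv=cv2.cvtColor(np.ascontiguousarray(im['image']),cv2.COLOR_RGB2HSV); H,S,V=[hsv[...,i].astype(int) for i in range(3)]
        x,y,z=W[...,0],W[...,1],W[...,2]
        reg=(x>.5)&(x<.75)&(y>.06)&(y<.37)
        blue=(H>100)&(H<125)&(S>120)&reg&(z>0.004)&(z<.03)
        nb,lab,st,_=cv2.connectedComponentsWithStats(blue.astype(np.uint8),connectivity=8)
        full=reg&(z>.006)&(z<.08)
        P=W[blue][:,:2].astype(np.float32)
        if len(P)>20:
            P=P[(np.abs(P-np.median(P,0))<.16).all(1)]
            print(n,'blue base',len(P),cv2.minAreaRect(P*1000))
        red=((H<8)|(H>172))&(S>150)&reg&(z>.03)&(z<.09)
        if red.sum()>10:
            zt=np.percentile(z[red],97); t=red&(z>zt-.004)
            print(n,'post top',zt.round(4),t.sum(),W[t].mean(0).round(4),cv2.minAreaRect((W[t][:,:2]*1000).astype(np.float32)))
        hs=(H>100)&(H<125)&(S>100)&reg&(z>.036)&(z<.06)
        if hs.sum()>10: print(n,'housing top',np.percentile(z[hs],95).round(4),hs.sum(),cv2.minAreaRect((W[hs][:,:2]*1000).astype(np.float32)))
        for d in robot.outline_of(im,'bush_brass')[:4]:
            m=d['mask']; Q=W[m]; Q=Q[~np.isnan(Q[:,0])]
            if len(Q)<20: continue
            zt=np.percentile(Q[:,2],97); T=Q[Q[:,2]>zt-.003]; F=Q[(Q[:,2]>.003)&(Q[:,2]<.017)]
            print(n,'brass',round(d['p'],2),d['rect'],im['image'][m].mean(0).round(),'zt',zt.round(4),'top',cv2.minEnclosingCircle((T[:,:2]*1000).astype(np.float32)),T.mean(0).round(4),'fl',cv2.minEnclosingCircle((F[:,:2]*1000).astype(np.float32)) if len(F) else '')
import sys; run(sys.argv[1:])
E
python3 meas.py scene side wrist
```

```text
scene blue base 227 ((622.0951538085938, 225.51658630371094), (236.80740356445312, 73.49150085449219), 74.51038360595703)
scene post top 0.0784 29 [0.6404 0.2924 0.0763] ((640.3469848632812, 292.2184753417969), (7.894635200500488, 20.11302947998047), 71.06796264648438)
scene housing top 0.0594 111 ((656.9125366210938, 224.8607177734375), (285.8666687011719, 49.211341857910156), 56.24605941772461)
scene brass 0.66 [312.9, 215.2, 15.2, 19.0] [194. 157.  88.] zt 0.0538 top ((450.4694519042969, 90.96373748779297), 12.531679153442383) [0.4512 0.0916 0.0525] fl ((446.1056823730469, 90.81840515136719), 26.47522735595703)
side blue base 1027 ((674.6061401367188, 209.74612426757812), (247.30064392089844, 205.91404724121094), 76.8422622680664)
side post top 0.0748 77 [0.6387 0.293  0.0734] ((638.965087890625, 292.4920959472656), (10.683838844299316, 23.32643699645996), 71.75443267822266)
side housing top 0.0594 411 ((659.741455078125, 226.34173583984375), (299.678466796875, 54.17737579345703), 55.19628143310547)
side brass 0.93 [298.7, 246.3, 19.2, 26.0] [170. 137.  73.] zt 0.0511 top ((450.4889221191406, 92.61309814453125), 13.019784927368164) [0.4511 0.0927 0.0502] fl ((451.25341796875, 92.09803771972656), 20.300743103027344)
wrist blue base 1628 ((657.6484375, 124.1689224243164), (88.0, 207.86277770996094), 75.46036529541016)
wrist housing top 0.0487 1786 ((588.4396362304688, 118.8265380859375), (39.726890563964844, 50.608123779296875), 73.24906158447266)
```

The brass bush measures as described: top at 51 mm, boss radius about 12.7 mm, flange radius about 20 mm. It stands at (0.4505, 0.092). I'll hover above it and look again.

```bash
python3 -m handwheel '[[0,9.2,-19.9,8,0,0,0],[0,9.2,-19.9,8,0,0,0],[0,9.2,-19.9,8,0,0,0],[0,9.2,-19.9,8,0,0,0],[0,9.2,-19.9,8,0,0,0],[0,9.2,-19.9,8,0,0,0],[0,9.2,-19.9,8,0,0,0],[0,9.2,-19.9,8,0,0,0],[0,9.2,-19.9,8,0,0,0]]'; python3 meas.py wrist scene; ls pics
```

```text
time_s: 1.55
ee_pos: [0.4521, 0.0919, 0.2134]
orientation: [0.001, 0.707, 0.707, 0.001]
ft_force: [0.2, -0.0, 0.5]
opening: 0.0949
wrist blue base 4387 ((604.5679321289062, 176.18873596191406), (158.8258819580078, 77.07077026367188), 73.50831604003906)
wrist housing top 0.0484 2388 ((587.4574584960938, 119.72711944580078), (39.818695068359375, 49.115360260009766), 73.5241928100586)
wrist brass 0.79 [261.8, 178.9, 41.7, 48.4] [109.  87.  43.] zt 0.0497 top ((451.11468505859375, 90.01423645019531), 12.314966201782227) [0.4513 0.0905 0.0487] fl ((451.1797180175781, 90.41543579101562), 19.38278579711914)
scene blue base 200 ((620.9317626953125, 229.26522827148438), (230.99256896972656, 73.12010192871094), 73.0422134399414)
scene post top 0.0775 31 [0.6399 0.2931 0.0756] ((640.5145263671875, 292.864990234375), (9.380351066589355, 20.49584197998047), 67.85153198242188)
scene housing top 0.0593 105 ((659.6041870117188, 225.25137329101562), (287.1413269042969, 47.62824630737305), 55.64262008666992)
scene brass 0.59 [299.7, 268.1, 16.2, 12.4] [224. 216. 204.] zt 0.033 top ((602.19580078125, 162.42591857910156), 19.997114181518555) [0.6025 0.1646 0.0315] fl ((599.02685546875, 151.44686889648438), 9.999999747378752e-05)
scene brass 0.51 [314.8, 213.9, 16.6, 22.3] [151. 120.  68.] zt 0.0535 top ((450.676513671875, 93.35330200195312), 11.585289001464844) [0.4517 0.0927 0.0523] fl ((450.42657470703125, 94.31175231933594), 19.572660446166992)
a1.png
b1.png
scene0.png
scene_165.png
scene_50.png
side0.png
side_60.png
wrist_155.png
wrist_70.png
```

The wrist view agrees: the bush is at (0.451, 0.091), and the caliper axis is 73.5° with bed origin about (0.612, 0.202). The post comes out at bed y 95 mm, which is consistent. I'll descend and grasp.

```bash
python3 -m handwheel '[[0,-0.1,0,4,0,0,0],[0,-0.1,0,8,0,0,0],[0,-0.1,0,10,0,0,0],[0,-0.1,0,11.6,0,0,0],[0,-0.1,0,11.6,0,0,0],[0,-0.1,0,11.6,0,0,0],[0,-0.1,0,11.6,0,0,0]]';python3 -m handwheel '[[255,0,0,0,0,0,0],[255,0,0,0,0,0,0],[255,0,0,0,0,0,0],[255,0,0,0,0,0,0],[255,0,0,0,0,0,0],[255,0,0,0,0,0,0],[255,0,0,0,0,0,0],[255,0,0,0,0,0,0],[255,0,0,0,0,0,0],[255,0,0,0,0,0,0]]'
```

```text
time_s: 2.33
ee_pos: [0.4523, 0.0909, 0.0976]
orientation: [0.001, 0.707, 0.707, 0.001]
ft_force: [-0.2, 0.5, -0.8]
opening: 0.0954
time_s: 3.17
ee_pos: [0.4509, 0.091, 0.0962]
orientation: [-0.0, 0.707, 0.707, -0.0]
ft_force: [-0.1, -0.1, 1.0]
opening: 0.0339
```

```bash
python3 -m handwheel '[[255,0,0,0,0,0,0],[255,0,0,0,0,0,0],[255,0,0,0,0,0,0],[255,0,0,0,0,0,0],[255,0,0,0,0,0,0]]'; python3 -m handwheel '[[255,0,0,-4,0,0,0],[255,0,0,-8,0,0,0],[255,0,0,-10,0,0,0],[255,0,0,-10,0,0,0],[255,0,0,-10,0,0,0]]'
```

```text
time_s: 3.58
ee_pos: [0.4509, 0.091, 0.0962]
orientation: [-0.0, 0.707, 0.707, -0.0]
ft_force: [0.5, -0.7, -0.1]
opening: 0.0239
time_s: 4.0
ee_pos: [0.4516, 0.091, 0.1974]
orientation: [0.001, 0.707, 0.707, 0.001]
ft_force: [0.1, -0.3, -0.7]
opening: 0.0238
```

```bash
python3 -m handwheel '[[255,2.2,3.2,0,0,0,4],[255,4.4,6.4,0,0,0,8],[255,6.6,9.6,0,0,0,12],[255,8.9,12.9,0,0,0,16.5],[255,11.1,16.1,0,0,0,16.5],[255,11.1,16.1,0,0,0,16.5],[255,11.1,16.1,0,0,0,16.5],[255,11.1,16.1,0,0,0,16.5],[255,11.1,16.1,0,0,0,16.5]]'; python3 meas.py wrist side; python3 -c "
import cv2,numpy as np,glob
a=sorted(glob.glob('pics/wrist_*'),key=lambda s:int(s.split('_')[1][:-4]))[-1]; b=sorted(glob.glob('pics/side_*'),key=lambda s:int(s.split('_')[1][:-4]))[-1]
A=cv2.resize(cv2.imread(a),(400,300));B=cv2.resize(cv2.imread(b)[220:370,130:330],(400,300))
cv2.imwrite('pics/c1.png',np.hstack([A,B]))"
```

```text
time_s: 4.75
ee_pos: [0.6105, 0.2012, 0.1946]
orientation: [-0.001, 0.801, 0.598, -0.001]
ft_force: [-0.3, 0.7, -0.6]
opening: 0.0237
wrist blue base 3574 ((675.7083740234375, 221.55445861816406), (209.08953857421875, 185.1466064453125), 73.44197845458984)
wrist post top 0.0737 875 [0.6396 0.2899 0.0723] ((639.6116333007812, 289.86474609375), (11.347256660461426, 22.92905616760254), 73.59806060791016)
wrist housing top 0.0485 458 ((584.5301513671875, 108.09903717041016), (12.056916236877441, 45.665916442871094), 73.97966766357422)
wrist brass 0.56 [253.2, 213.9, 62.4, 83.5] [65. 51. 24.] zt 0.1479 top ((614.3782348632812, 211.5495147705078), 19.702791213989258) [0.6118 0.2039 0.1475] fl ((602.715576171875, 175.93568420410156), 27.2946834564209)
side blue base 985 ((676.9143676757812, 204.87741088867188), (246.5946807861328, 201.8889617919922), 73.67204284667969)
side post top 0.0753 73 [0.6391 0.293  0.0737] ((639.14892578125, 292.4525451660156), (10.944324493408203, 22.960702896118164), 74.01725769042969)
side housing top 0.0597 404 ((659.3442993164062, 226.81398010253906), (302.30804443359375, 54.031410217285156), 55.380306243896484)
side brass 0.86 [208.0, 240.0, 21.4, 29.5] [105.  79.  40.] zt 0.1509 top ((612.3094482421875, 203.41441345214844), 12.029523849487305) [0.6139 0.2045 0.1498] fl
```

View pics/c1.png

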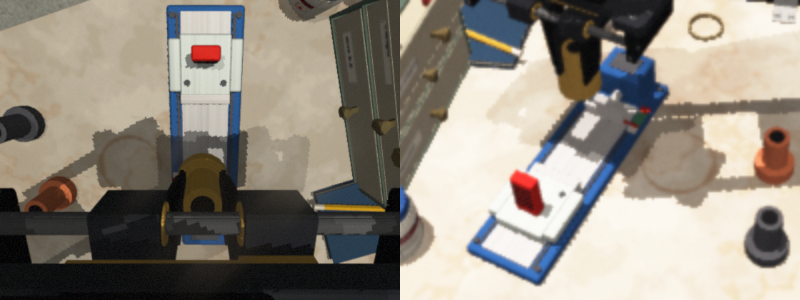

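The bush hangs upright over the bed between the jaws (wrist picture: boss at about (205,205), red post at (206,53)). I'll lower it.

```bash
python3 -m handwheel '[[255,0,0.1,3,0,0,0],[255,0,0.1,6,0,0,0],[255,0,0.1,7.5,0,0,0],[255,0,0.1,8.2,0,0,0],[255,0,0.1,8.5,0,0,0],[255,0,0.1,8.5,0,0,0],[255,0,0.1,8.5,0,0,0]]'
```

```text
time_s: 5.53
ee_pos: [0.6139, 0.2019, 0.1129]
orientation: [0.001, 0.801, 0.598, 0.001]
ft_force: [0.2, -0.1, -1.2]
opening: 0.0237
```

```bash
python3 -m handwheel '[[255,0,0,0,0,0,0],[255,0,0,0,0,0,0]]'; python3 -m handwheel '[[255,0,0,0.1,0,0,0],[255,0,0,0.1,0,0,0],[255,0,0,0.1,0,0,0],[255,0,0,0.1,0,0,0]]'
```

```text
time_s: 5.7
ee_pos: [0.6138, 0.2019, 0.1129]
orientation: [0.001, 0.801, 0.598, 0.001]
ft_force: [0.4, 0.8, -0.5]
opening: 0.0243
time_s: 6.03
ee_pos: [0.6129, 0.2017, 0.1103]
orientation: [0.0, 0.801, 0.598, 0.0]
ft_force: [0.9, 0.0, -0.6]
opening: 0.024
```

```bash
python3 -m handwheel '[[255,0,0,0.1,0,0,0],[255,0,0,0.1,0,0,0],[255,0,0,0.1,0,0,0]]'; python3 -m handwheel '[[255,0,0,0.1,0,0,0],[255,0,0,0.1,0,0,0],[255,0,0,0.1,0,0,0]]'
```

```text
time_s: 6.28
ee_pos: [0.6131, 0.2018, 0.1102]
orientation: [-0.0, 0.801, 0.598, -0.0]
ft_force: [-4.0, -1.2, 5.9]
opening: 0.0238
time_s: 6.53
ee_pos: [0.6131, 0.2018, 0.1102]
orientation: [-0.0, 0.801, 0.598, -0.0]
ft_force: [-5.7, -1.9, 9.4]
opening: 0.0237
```

It's on the bed (contact at TCP z 0.110, as predicted). I'll release, rise and look.

```bash
python3 -m handwheel '[[0,0,0,-0.15,0,0,0],[0,0,0,-0.15,0,0,0],[0,0,0,-0.15,0,0,0],[0,0,0,-0.15,0,0,0],[0,0,0,-0.15,0,0,0],[0,0,0,-0.15,0,0,0],[0,0,0,-3,0,0,0],[0,0,0,-7,0,0,0],[0,0,0,-11,0,0,0],[0,-3,0,-14,0,0,0],[0,-3,0,-14,0,0,0],[0,-3,0,-14,0,0,0],[0,-3,0,-14,0,0,0]]'; python3 meas.py wrist side; python3 -c "
import cv2,numpy as np,glob
a=sorted(glob.glob('pics/wrist_*'),key=lambda s:int(s.split('_')[1][:-4]))[-1]; b=sorted(glob.glob('pics/side_*'),key=lambda s:int(s.split('_')[1][:-4]))[-1]
A=cv2.resize(cv2.imread(a),(400,300));B=cv2.resize(cv2.imread(b)[220:370,130:330],(400,300))
cv2.imwrite('pics/d1.png',np.hstack([A,B]))"
```

```text
time_s: 7.62
ee_pos: [0.6041, 0.1728, 0.2475]
orientation: [-0.0, 0.801, 0.598, -0.0]
ft_force: [0.0, -1.1, -0.1]
opening: 0.0947
wrist blue base 3565 ((616.7193603515625, 214.3997039794922), (236.11178588867188, 76.4461669921875), 73.38831329345703)
wrist post top 0.0739 615 [0.6395 0.2898 0.0724] ((639.5510864257812, 289.96795654296875), (11.865911483764648, 22.270233154296875), 73.06587982177734)
wrist housing top 0.0486 1538 ((611.0357055664062, 193.1081085205078), (190.50526428222656, 49.94725799560547), 73.24081420898438)
wrist brass 0.93 [266.0, 139.1, 40.1, 42.9] [152. 120.  57.] zt 0.0638 top ((613.3663940429688, 200.41915893554688), 12.339188575744629) [0.6133 0.2007 0.0627] fl ((606.8213500976562, 196.02610778808594), 19.53343391418457)
side blue base 990 ((677.56298828125, 205.18275451660156), (245.9921112060547, 203.36953735351562), 74.03697967529297)
side post top 0.0747 76 [0.6387 0.2929 0.0734] ((639.0426025390625, 292.1650085449219), (10.481900215148926, 23.356290817260742), 70.1849136352539)
side housing top 0.0596 410 ((660.06591796875, 226.764892578125), (298.85382080078125, 53.52533721923828), 55.03386688232422)
side brass 0.87 [210.8, 270.8, 21.5, 30.2] [164. 131.  66.] zt 0.0651 top ((612.1451416015625, 203.45660400390625), 12.287999153137207) [0.6127 0.2032 0.064 ] fl ((612.7230834960938, 196.69720458984375), 23.8402099609375)
```

View pics/d1.png

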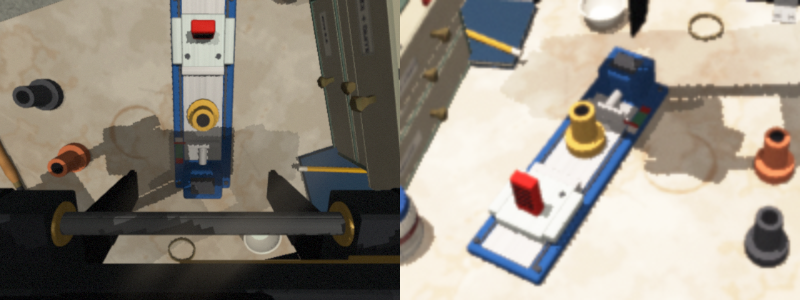

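The bush stands upright on the bed at (0.613, 0.2015), top at 64 mm, with clearance to both jaws (wrist picture, (204,117)). Before going behind the post I'll check for tall obstacles (the cabinet and jars).

```bash
python3 - <<'E'
from h import *
O=np.array([.613,.2015]);a=np.radians(73.5);Y=np.array([np.cos(a),np.sin(a)]);X=np.array([Y[1],-Y[0]])
G=np.zeros((12,16))
for n in ['scene','side','wrist']:
    o=robot.get_obs(); im=robot.get_image(n);W=cloud(im,o).reshape(-1,3);W=W[~np.isnan(W[:,0])]
    d=W[:,:2]-O; bx=d@X; by=d@Y
    k=(W[:,2]>.02)&(W[:,2]<.3)&(by>-.02)&(by<.28)&(bx>-.2)&(bx<.2)
    if n=='scene' or n=='side' or 1:
        for x,y,z in zip(bx[k],by[k],W[k,2]):
            i=int((y+.02)/.025);j=int((x+.2)/.025)
            G[i,j]=max(G[i,j],z)
print('cols bx from -.2 step .025; rows by from -.02 step .025 (mm height)');print((G*1000).astype(int))
o=robot.get_obs();e=np.array(o['ee_pos']);d=e[:2]-O;print(e,d@X,d@Y)
E
```

```text
cols bx from -.2 step .025; rows by from -.02 step .025 (mm height)
[[  0   0   0   0 292 299 299 299 299 292 293 293   0 163 169 170]
 [ 54   0   0   0 292 291 268  69  67 270 289 290 144 162 171 169]
 [ 53   0   0   0   0   0  30  34  33  27   0   0 144 163 169 169]
 [  0   0   0   0   0   0  35  33  34  35   0   0 161 168 170 170]
 [  0   0   0   0   0   0  33  79  77  33   0   0 163 169 171 169]
 [  0   0   0   0   0   0  34  36  33  34   0   0 163 169 169 169]
 [  0   0   0   0   0   0   0   0   0   0   0  65 135 169 170 170]
 [  0   0   0   0   0   0   0   0   0   0   0  66  66  83 114 168]
 [  0   0   0   0   0   0   0   0   0   0   0  61  65  77 114 113]
 [  0   0   0   0   0   0   0   0   0   0   0   0   0   0   0   0]
 [  0   0   0   0   0   0   0   0   0   0   0   0   0   0   0   0]
 [  0   0   0   0   0   0   0   0   0   0   0   0   0   0   0   0]]
[0.6040972  0.17317828 0.24691929] -0.0004923753053744981 -0.0296839596088885
```

The cabinet (170 mm tall) is too close for the gripper's long side, so I'll turn the tool by -90°. That puts its narrow side across the bed. I'll close the fingers and hover behind the post.

```bash
python3 -m handwheel '[[255,4,0,0,0,0,-7],[255,8,0,0,0,0,-14],[255,12,0,0,0,0,-21],[255,16,0,0,0,0,-28],[255,16,0,0,0,0,-35],[255,16,0,0,0,0,-42],[255,16,0,0,0,0,-49],[255,16,0,0,0,0,-56],[255,16,0,0,0,0,-63],[255,16,0,0,0,0,-70],[255,16,0,0,0,0,-77],[255,16,0,0,0,0,-84],[255,16,0,0,0,0,-90],[255,16,0,0,0,0,-90],[255,16,0,0,0,0,-90],[255,16,0,0,0,0,-90]]'; cat > pos.py <<'E'
from h import *
O=np.array([.613,.2015]);a=np.radians(73.5);Y=np.array([np.cos(a),np.sin(a)]);X=np.array([Y[1],-Y[0]])
o=robot.get_obs();d=np.array(o['ee_pos'][:2])-O;q=o['orientation'];M=R.from_quat([q[1],q[2],q[3],q[0]]).as_matrix()
print('tool bx,by,z',(d@X).round(4),(d@Y).round(4),round(o['ee_pos'][2],4),'tool y in bed',(M[:2,1]@X).round(3),(M[:2,1]@Y).round(3),'F',o['ft_force'],o['opening'],o['q'])
E
python3 pos.py
```

```text
time_s: 9.3
ee_pos: [0.6498, 0.3264, 0.2479]
orientation: [-0.0, 0.145, 0.99, -0.0]
ft_force: [0.1, -0.1, -0.2]
opening: 0.0005
tool bx,by,z -0.0002 0.1302 0.2479 tool y in bed 0.002 1.0 F [ 0.13548924 -0.10043298 -0.19361429] 0.0005171689932342719 [ 3.91745658e-01  3.17020544e-01  1.50000517e+00  6.30337295e-06
  1.32495949e+00 -8.89005767e-01]
```

```bash
python3 -m handwheel '[[255,0,0,4,0,0,0],[255,0,0,8,0,0,0],[255,0,0,11,0,0,0],[255,0,0,12.6,0,0,0],[255,0,0,12.6,0,0,0],[255,0,0,12.6,0,0,0]]'; python3 pos.py; python3 -m handwheel '[[255,0,-0.6,0,0,0,0],[255,0,-1.2,0,0,0,0],[255,0,-1.8,0,0,0,0],[255,0,-2.2,0,0,0,0],[255,0,-2.6,0,0,0,0],[255,0,-3,0,0,0,0],[255,0,-3,0,0,0,0]]'; python3 pos.py
```

```text
time_s: 9.8
ee_pos: [0.6498, 0.3263, 0.122]
orientation: [-0.0, 0.144, 0.99, -0.0]
ft_force: [0.3, 0.2, 1.2]
opening: 0.0005
tool bx,by,z -0.0001 0.1302 0.122 tool y in bed 0.001 1.0 F [0.32153909 0.15288194 1.18722495] 0.000455244326968414 [ 3.91612587e-01  4.28584010e-01  1.57966004e+00  2.63120871e-05
  1.13441994e+00 -8.90565942e-01]
time_s: 10.38
ee_pos: [0.6424, 0.2984, 0.1245]
orientation: [0.002, 0.144, 0.99, 0.002]
ft_force: [2.2, 3.5, 1.4]
opening: -0.0
tool bx,by,z 0.0007 0.1013 0.1245 tool y in bed 0.001 1.0 F [2.23496894 3.54452631 1.44491013] -1.2938485094880162e-05 [ 0.35847126  0.38641286  1.63128179  0.00247205  1.11818019 -0.92455751]
```

Contact force is about 4 N, so the jaw is moving. I'll continue in steps.

```bash
python3 -m handwheel '[[255,0,-0.5,0,0,0,0],[255,0,-1,0,0,0,0],[255,0,-1.5,0,0,0,0],[255,0,-2,0,0,0,0],[255,0,-2.4,0,0,0,0],[255,0,-2.8,0,0,0,0],[255,0,-3.2,0,0,0,0],[255,0,-3.2,0,0,0,0]]'; python3 pos.py; python3 meas.py side scene;  python3 -c "
import cv2,numpy as np,glob
a=sorted(glob.glob('pics/scene_*'),key=lambda s:int(s.split('_')[1][:-4]))[-1]; b=sorted(glob.glob('pics/side_*'),key=lambda s:int(s.split('_')[1][:-4]))[-1]
A=cv2.resize(cv2.imread(a)[235:355,270:390],(400,400),interpolation=2);B=cv2.resize(cv2.imread(b)[235:335,160:260],(400,400),interpolation=2)
cv2.imwrite('pics/e1.png',np.hstack([A,B]))"
```

```text
time_s: 11.05
ee_pos: [0.6334, 0.2681, 0.1245]
orientation: [0.002, 0.144, 0.99, 0.003]
ft_force: [1.6, 5.0, 1.4]
opening: 0.0006
tool bx,by,z 0.0006 0.0696 0.1245 tool y in bed 0.001 1.0 F [1.61227389 5.00788811 1.3993053 ] 0.0006397876419770133 [ 0.32149917  0.34620487  1.68365139  0.00306789  1.10576495 -0.96190044]
side blue base 933 ((617.2822875976562, 221.96258544921875), (247.41502380371094, 76.68197631835938), 73.34100341796875)
side post top 0.0776 11 [0.6204 0.2604 0.0765] ((620.2415771484375, 260.16387939453125), (2.825587511062622, 12.037670135498047), 8.76370620727539)
side housing top 0.0597 362 ((659.6476440429688, 227.3566436767578), (301.09625244140625, 53.986412048339844), 55.3054084777832)
side brass 0.89 [215.9, 267.8, 18.0, 25.9] [109.  84.  44.] zt 0.0652 top ((610.3735961914062, 193.26068115234375), 12.990116119384766) [0.6081 0.1939 0.064 ] fl ((597.8855590820312, 188.19729614257812), 18.014755249023438)
scene blue base 241 ((623.3648071289062, 225.4418182373047), (234.60140991210938, 71.13782501220703), 74.59282684326172)
scene post top 0.0685 3 [0.6391 0.2545 0.0672] ((639.4678344726562, 255.2456512451172), (5.354581356048584, 0.18283557891845703), 61.632850646972656)
scene housing top 0.0593 84 ((668.7650146484375, 215.09292602539062), (288.7068176269531, 39.95619201660156), 51.13972473144531)
scene brass 0.51 [307.4, 275.7, 15.0, 15.2] [136. 110.  65.] zt 0.0673 top ((636.55810546875, 212.02468872070312), 35.99575424194336) [0.6166 0.1962 0.0684] fl
```

View pics/e1.png

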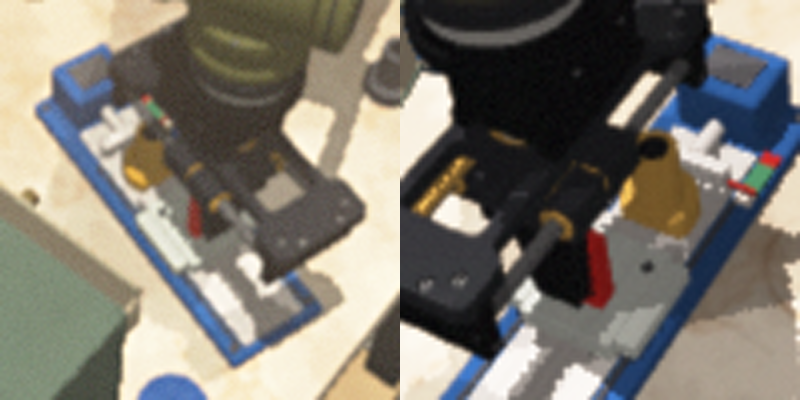

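The bush (660,190 in the right panel) is being pushed along. The red pointer (740,185) is still at the white end, with a gap of about 5 mm to the anvil. I'll push about 1.7 cm more.

```bash
python3 -m handwheel '[[255,0,-0.3,0,0,0,0],[255,0,-0.6,0,0,0,0],[255,0,-0.9,0,0,0,0],[255,0,-1.2,0,0,0,0],[255,0,-1.5,0,0,0,0],[255,0,-1.7,0,0,0,0],[255,0,-1.7,0,0,0,0],[255,0,-1.7,0,0,0,0]]'; python3 pos.py; python3 meas.py side | grep brass;  python3 -c "
import cv2,numpy as np,glob
b=sorted(glob.glob('pics/side_*'),key=lambda s:int(s.split('_')[1][:-4]))[-1]
B=cv2.resize(cv2.imread(b)[240:310,190:265],(600,560),interpolation=2)
cv2.imwrite('pics/f1.png',B)"
```

```text
time_s: 11.92
ee_pos: [0.6287, 0.2528, 0.1245]
orientation: [0.002, 0.144, 0.99, 0.003]
ft_force: [3.1, 8.5, 0.5]
opening: 0.0004
tool bx,by,z 0.0005 0.0537 0.1245 tool y in bed 0.001 1.0 F [3.08008681 8.47778535 0.53017138] 0.0004122986617097315 [ 0.30187435  0.32598221  1.70956809  0.00461554  1.09887432 -0.98244013]
side brass 0.54 [218.0, 260.8, 19.9, 29.2] [112.  85.  43.] zt 0.0651 top ((600.0377197265625, 207.62734985351562), 42.58683776855469) [0.603  0.1799 0.0649] fl ((609.07666015625, 175.70013427734375), 22.788570404052734)
```

View pics/f1.png

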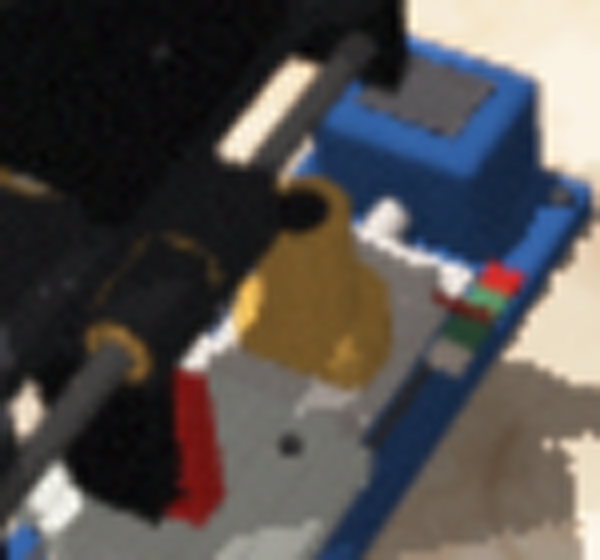

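The red pointer (462,305) sits mid-green and the force rose to 9 N. I'll back off and rise.

```bash
python3 -m handwheel '[[255,0,1,0,0,0,0],[255,0,2.5,0,0,0,0],[255,0,2.5,0,0,0,0],[255,0,2.5,-4,0,0,0],[255,0,2.5,-8,0,0,0],[255,0,4,-12,0,0,0],[255,0,8,-15,0,0,0],[255,0,12,-15,0,0,0],[255,0,12,-15,0,0,0],[255,0,12,-15,0,0,0],[255,0,12,-15,0,0,0]]'; python3 meas.py side scene;  python3 -c "
import cv2,numpy as np,glob
b=sorted(glob.glob('pics/side_*'),key=lambda s:int(s.split('_')[1][:-4]))[-1]
B=cv2.resize(cv2.imread(b)[240:310,190:265],(600,560),interpolation=2)
cv2.imwrite('pics/g1.png',B)"
```

```text
time_s: 12.93
ee_pos: [0.661, 0.3655, 0.2707]
orientation: [-0.001, 0.143, 0.99, -0.001]
ft_force: [0.6, 0.1, -0.2]
opening: 0.0005
side blue base 968 ((617.5712280273438, 221.961181640625), (246.89869689941406, 76.98432159423828), 73.13859558105469)
side post top 0.0746 63 [0.6233 0.2416 0.0733] ((623.06298828125, 240.88743591308594), (10.600345611572266, 22.539682388305664), 76.24102020263672)
side housing top 0.0596 409 ((659.3245239257812, 226.4888916015625), (301.391845703125, 55.18898391723633), 55.463096618652344)
side brass 0.85 [219.1, 263.2, 19.4, 24.2] [162. 129.  70.] zt 0.0653 top ((606.0747680664062, 179.4403076171875), 13.188029289245605) [0.6054 0.1789 0.0641] fl ((605.8938598632812, 176.9737548828125), 20.512943267822266)
scene blue base 237 ((622.482177734375, 227.7779541015625), (231.1733856201172, 72.01345825195312), 72.9137191772461)
scene post top 0.0788 22 [0.6252 0.2418 0.0767] ((625.1921997070312, 242.14553833007812), (7.3139424324035645, 21.346771240234375), 68.16614532470703)
scene housing top 0.0593 93 ((657.3705444335938, 227.33181762695312), (290.7738342285156, 48.11173629760742), 56.70051193237305)
scene brass 0.48 [302.1, 266.1, 18.3, 21.7] [194. 158.  92.] zt 0.0678 top ((605.5496826171875, 178.62046813964844), 11.940092086791992) [0.6059 0.1786 0.0666] fl ((595.3214111328125, 170.73382568359375), 30.67950439453125)
```

View pics/g1.png

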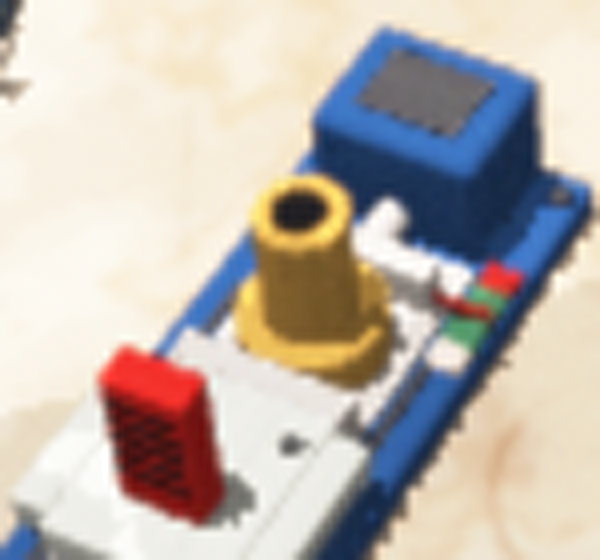

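The bush is upright and held between the jaws, and the pointer (465,305) is mid-green. The arm is clear, so I'm handing in.

```bash
python3 -c "
from cell import robot
print(robot.hand_in())"
```

```text
the job is handed in; nothing more can be done
None
```

The job is handed in after about 13 s of robot time; no verdict came back. I stood the brass bush flange down on the caliper bed. Then I pushed the red-posted jaw about 53 mm along with closed fingers, backed off and raised the arm clear.

- **Last pictures:** the bush stands upright with its top at about 65 mm, where 64 mm is expected. It is about 1 mm off the bed's middle line, and the flange touches both jaw faces. The pointer is in the middle of the green band, with the anvil pushed back roughly 12 mm.
- **Forces:** the push rose from about 5 N to 9 N as the anvil gave way. After backing off, the wrist force was about zero. I could not measure the jaw's force on the bush directly; I infer it from the spring.
- **Disagreements:** positions from the scene, side and wrist cameras differed by 1–3 mm. The scene camera read heights a few mm too high, and one network hit for the brass bush in the scene picture was really the anvil. None of these affected the result.

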